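Find the rocking corner of a jig plate and shim it

ROBOT

A 6-joint arm with a two-finger parallel gripper is mounted at the origin on the work surface; the furniture and walls round the work are solid. World frame = base frame: x ahead of the robot, y to its left, z up, the work surface at z = 0. Lengths are in m, angles in rad, forces in N, time in s.
With the tool pointing down it reaches from about 0.325 to 0.925 m from the base axis. Payload 3.1 kg.
Tool frame: the origin (TCP) lies midway between the tips of the shut fingers; the grasp point (between the pads) lies ctrl.grip_depth behind it (ctrl.grip_depth is the distance from the TCP to the grasp point, in m); z points along the fingers, x is the direction in which the jaws open and shut, and the axes are right-handed (so a half turn about z gives the same grasp; the last joint's range is limited). The gripper opens to 85 mm and grips with 20 to 120 N. Pads are 22 mm wide; open, the fingers measure 114 mm over their backs; the gripper's body (76 mm by 85 mm) begins 54 mm behind the grasp point. The pads swing forward as they close: fully open they stand 13 mm farther back than shut.
Start: joints at [1.134, 0.217, 1.613, -0, 1.311, -0.112], TCP at [0.199, 0.592, 0.231] pointing down, gripper open.
Joint ranges: [-2.75, 2.75], [-0.78, 2.1], [0.31, 2.55], [-1.13, 4.27], [0.13, 2.63], [-2.58, 2.58]. Speed limits (rad/s): [2.79, 2.79, 3.14, 3.14, 3.14, 3.14].

INTERFACE

Orientations are given as a unit quaternion [x, y, z, w].
In Python, from plant import ctrl gives the robot as it stands.
- The arm moves only by the tool step_arm, never from a script. Its argument "rows" is a list of rows, each an object of numbers: "gripper": the closure, from 0 (fully open) to 1 (shut); "dx", "dy", "dz": the shift along the tool's x, y, z in cm; "twist": the turn about the tool's z in degrees. A call has 1 to 5 rows; each row is the pose to reach, as a shift and turn from the pose commanded when the call began, along the tool's axes at that moment; what a row does not reach only later rows make up. A row lasts 1/8 s, in which the tool goes at most 62.5 mm and 10.7 degrees, less where a joint would pass 70% of its speed; a pose out of reach is approached as far as the arm can. A call with a gripper value outside its range is refused whole. The fingers move at their own pace and stop on an object; the grip force is fixed at half the most. Time passes only in rows, so rows that repeat a pose let the fingers close. It gives the time, the measured TCP pose, the force and the opening at its end, in the units of the state.
- ctrl.get_state(): the state, without advancing time (a new reading comes with each control period).
- ctrl.grab_frame(name): name is "scene" or "top" or "wrist"; returns (picture, depth): 400x640x3 uint8, red, green, blue; 400x640 float32, m along the optical axis (not along the pixel's ray), 0 where there is no reading.
- ctrl.get_calibration(name): a dict with "mtx" (3x3 intrinsics, pixels), "dist_coeffs" ([k1, k2, p1, p2, k3] as OpenCV has them; the pictures are not rectified), "extrinsics" (4x4, takes a point from world to camera coordinates); the wrist camera has in their place "mount" (4x4, takes a point from camera to tool coordinates, whose origin is the TCP and whose axes are the tool frame's). Camera axes: x right, y down, z forward; pixel columns grow to the right and rows downward; lengths in m; the calibration is good to about 2 mm. A picture is of the moment at which its call begins: read the wrist's pose just before it. get_calibration takes no time and is no camera call.
- ctrl.finish_job(): hands the job in, once; it reports no verdict.
The state is a dict: "clock": time; "qpos": joint angles; "qd": joint speeds; "joint_torque": joint torques, N m; "position": TCP position; "tcp_rot": TCP orientation; "ft_force": force on the tool from outside, world axes, zero at the start; "moment": the same for the moment, N m; "grip_width": opening from 0.0 (shut) to 1.0 (fully open).
Only numpy, scipy, OpenCV 4.12 (cv2) and the standard library are available. Lean on these libraries where they do the work, as an engineer would, in place of code of your own. Each camera call takes 0.05 s, during which the arm holds its last target.

TASK

The jig plate next to the microscope rocks at one corner. With shut fingers, press its corners down one after another until you find the one that gives, then push that corner's shim tab down flat so that it stays flat and the plate sits level. Leave the other three tabs standing, do not pick up or shove the plate, and leave the loose things around it where they are.

Things in the scene. Friction and masses are not known exactly. Their poses are not given: they have to be found in the camera images.
- plate: loose aluminium jig plate, 126 (x) x 144 (y) x 8 mm, 1 kg, with a round seat (60 mm wide, 5 mm high) in its middle; its top is 44 mm above the worktop. Origin: centre of its underside; z up; -x side = front, towards the robot; +y = left. It lies level on a block below each corner; one hidden block is 3 mm short: that corner sinks 2 to 3 mm under 1 to 4 N and springs back, the others stand firm.
- base: fixed aluminium base below the plate, 150 (x) x 262 (y) x 6 mm, carrying the blocks and tabs; origin centre of its underside on the worktop, axes as the plate's
- corner_front_right (a point): point on the plate's top face at its front right corner, straight above that corner's packing block (small dark dot); 46 mm from the plate's middle in x and 58 mm in y, 14 mm in from the side edge
- corner_front_left (a point): point on the plate's top face at its front left corner, straight above that corner's packing block (small dark dot); 46 mm from the plate's middle in x and 58 mm in y, 14 mm in from the side edge
- corner_back_right (a point): point on the plate's top face at its back right corner, straight above that corner's packing block (small dark dot); 46 mm from the plate's middle in x and 58 mm in y, 14 mm in from the side edge
- corner_back_left (a point): point on the plate's top face at its back left corner, straight above that corner's packing block (small dark dot); 46 mm from the plate's middle in x and 58 mm in y, 14 mm in from the side edge
- tab_front_right (a joint): shim tab of the front right corner: steel leaf 20 mm wide, sticking out 46 mm to the plate's right (-y) side from a hinge parallel to plate x, 6 mm outside the plate's edge, 19 mm above the worktop. Rad: 0 to 0.06 = up as found (outer end raised 34 degrees), 0.60 = flat at its stop. Stiff, stays where left; 5 to 15 N down on its pad press it flat, which lifts that corner's block 3 mm.
- tab_front_right_pad (a point): middle of the ribbed press pad (24 x 20 mm) on top of the front right tab, 36 mm from its hinge; about 40 mm above the worktop when up, 20.5 mm when flat; on pressing flat it moves down 20 mm and outward 5 mm
- tab_front_left (a joint): shim tab of the front left corner: steel leaf 20 mm wide, sticking out 46 mm to the plate's left (+y) side from a hinge parallel to plate x, 6 mm outside the plate's edge, 19 mm above the worktop. Rad: 0 to 0.06 = up as found (outer end raised 34 degrees), 0.60 = flat at its stop. Stiff, stays where left; 5 to 15 N down on its pad press it flat, which lifts that corner's block 3 mm.
- tab_front_left_pad (a point): middle of the ribbed press pad (24 x 20 mm) on top of the front left tab, 36 mm from its hinge; about 40 mm above the worktop when up, 20.5 mm when flat; on pressing flat it moves down 20 mm and outward 5 mm
- tab_back_right (a joint): shim tab of the back right corner: steel leaf 20 mm wide, sticking out 46 mm to the plate's right (-y) side from a hinge parallel to plate x, 6 mm outside the plate's edge, 19 mm above the worktop. Rad: 0 to 0.06 = up as found (outer end raised 34 degrees), 0.60 = flat at its stop. Stiff, stays where left; 5 to 15 N down on its pad press it flat, which lifts that corner's block 3 mm.
- tab_back_right_pad (a point): middle of the ribbed press pad (24 x 20 mm) on top of the back right tab, 36 mm from its hinge; about 40 mm above the worktop when up, 20.5 mm when flat; on pressing flat it moves down 20 mm and outward 5 mm
- tab_back_left (a joint): shim tab of the back left corner: steel leaf 20 mm wide, sticking out 46 mm to the plate's left (+y) side from a hinge parallel to plate x, 6 mm outside the plate's edge, 19 mm above the worktop. Rad: 0 to 0.06 = up as found (outer end raised 34 degrees), 0.60 = flat at its stop. Stiff, stays where left; 5 to 15 N down on its pad press it flat, which lifts that corner's block 3 mm.
- tab_back_left_pad (a point): middle of the ribbed press pad (24 x 20 mm) on top of the back left tab, 36 mm from its hinge; about 40 mm above the worktop when up, 20.5 mm when flat; on pressing flat it moves down 20 mm and outward 5 mm
- loupe: black bystander eye loupe, 42 mm across, 43 mm high, standing to the left of the base; origin centre of its underside
- gauge_block: bystander stepped stage block, 50 x 35 x 25 mm, to the left of the base; origin centre of its underside
- sample_mount: small black round bystander sample mount, 30 mm across, 18 mm high, to the right of the base; origin centre of its underside

How it is judged:
By the outcome, as a careful person would: the job done as asked, in the order asked, and still so for the second after the job is handed in, with the robot touching nothing.
It also fails if it takes over 48 s, if anything falls off the work surface, if the arm or the gripper's body presses on something with over 40 N, if the wrist force passes 120 N, or if a joint passes its speed limit or range.

## Working session

There is one attempt and no reset: what is moved stays moved. The work goes in short steps, Python scripts to look and compute and a tool call to move; the robot and the scene stay as the last step left them, time stands still between calls to the robot, and variables do not carry over. Pictures are saved under pics/ and viewed, and the job is handed in when it is done.

Besides the shell and the picture viewer there is one more tool, called after "Request:" as a command line: name --argument value ..., lists and objects as JSON in quotes. step_arm: Moves the arm, as the interface text tells. Its arguments: {"type":"object","properties":{"rows":{"type":"array","items":{"type":"object","properties":{"gripper":{"type":"number"},"dx":{"type":"number"},"dy":{"type":"number"},"dz":{"type":"number"},"twist":{"type":"number"}}}}},"required":["rows"]}

```bash
mkdir -p pics; ls
python3 - <<'E'
from plant import ctrl
import cv2,numpy as np
s=ctrl.get_state();print(s,ctrl.grip_depth)
for n in ["top","scene"]:
    p,d=ctrl.grab_frame(n);cv2.imwrite(f"pics/{n}1.png",p[:,:,::-1]);np.savez(f"{n}1.npz",p=p,d=d);print(ctrl.get_calibration(n))
print(ctrl.get_calibration("wrist"))
E
```

```text
pics
{'clock': 0.0, 'qpos': array([ 1.13381609e+00,  2.17788458e-01,  1.61489690e+00,  3.47316391e-06,
        1.31128383e+00, -1.12190407e-01]), 'qd': array([-0.00090776,  0.00102511,  0.00108154, -0.00046723, -0.00033016,
       -0.00147639]), 'joint_torque': array([ 5.30179223e-04, -3.96839583e+01, -3.03858590e+01, -6.75696128e-05,
        9.69542947e-03,  6.75519800e-06]), 'position': array([0.19907732, 0.59160824, 0.22996643]), 'tcp_rot': array([ 8.12129484e-01,  5.83476040e-01, -1.03740036e-03,  5.79463079e-04]), 'ft_force': array([-0.66930037, -0.16355037, -0.01068347]), 'moment': array([-0.02521987,  0.05600326, -0.05489187]), 'grip_width': 1.0005559057272315} 0.0187
{'mtx': array([[505.53907274,   0.        , 311.71921475],
       [  0.        , 505.53907274, 204.52208922],
       [  0.        ,   0.        ,   1.        ]]), 'dist_coeffs': array([-0.06239847,  0.        ,  0.        ,  0.        ,  0.        ]), 'extrinsics': array([[ 0.0191937 , -0.99978129, -0.00830545, -0.20610912],
       [-0.99728747, -0.01855412, -0.07122808,  0.46591002],
       [ 0.0710584 ,  0.0096
[... 510 characters left out ...]
913648, -0.73631088,  0.91300519],
       [ 0.        ,  0.        ,  0.        ,  1.        ]])}
{'mtx': array([[332.1783802 ,   0.        , 322.27614196],
       [  0.        , 332.1783802 , 201.78067235],
       [  0.        ,   0.        ,   1.        ]]), 'dist_coeffs': array([-0.05071843,  0.        ,  0.        ,  0.        ,  0.        ]), 'mount': array([[ 9.99999724e-01,  4.85945596e-04,  5.62092967e-04,
         1.10950778e-03],
       [-6.15109979e-04,  9.65775176e-01,  2.59379896e-01,
        -6.64173351e-02],
       [-4.16810916e-04, -2.59380170e-01,  9.65775209e-01,
        -1.43662532e-01],
       [ 0.00000000e+00,  0.00000000e+00,  0.00000000e+00,
         1.00000000e+00]])}
```

View pics/top1.png

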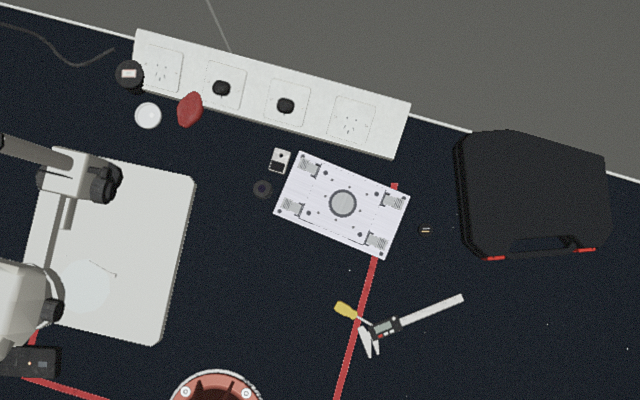

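View pics/scene1.png

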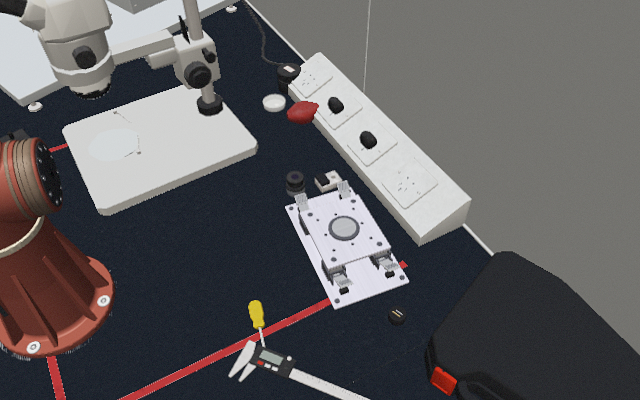

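The plate and base lie around (343,203) in the top view, turned about -20°. The loupe is at (262,189), the gauge block at (280,160) and the sample mount at (426,230). Next I'll zoom in.

```bash
cat > h.py <<'E'
import numpy as np,cv2
from plant import ctrl
def ray(n,px,z,cal=None):
    c=ctrl.get_calibration(n);px=np.atleast_2d(np.float64(px))
    u=cv2.undistortPoints(px[:,None],c['mtx'],c['dist_coeffs'])[:,0]
    E=c['extrinsics'];R=E[:3,:3];o=-R.T@E[:3,3]
    d=np.c_[u,np.ones(len(u))]@R
    return o+d*((z-o[2])/d[:,2])[:,None]
def proj(n,P):
    c=ctrl.get_calibration(n);E=c['extrinsics']
    return cv2.projectPoints(np.float64(P),cv2.Rodrigues(E[:3,:3])[0],E[:3,3],c['mtx'],c['dist_coeffs'])[0][:,0]
E
python3 - <<'E'
import numpy as np,cv2
for n,(x,y,w,h) in dict(top=(260,140,165,125),scene=(275,165,145,150)).items():
    p=np.load(n+"1.npz")['p'][y:y+h,x:x+w,::-1];k=4 if n=='top' else 4
    p=cv2.resize(p,None,fx=k,fy=k,interpolation=cv2.INTER_CUBIC)
    p=np.uint8(255*(p/255.)**1.5)
    cv2.imwrite(f"pics/{n}1z.png",p)
E
```

```text
(no output)
```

View pics/top1z.png

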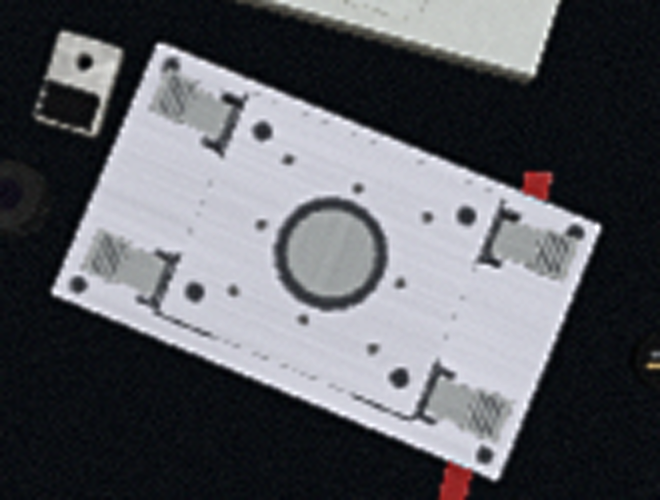

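View pics/scene1z.png

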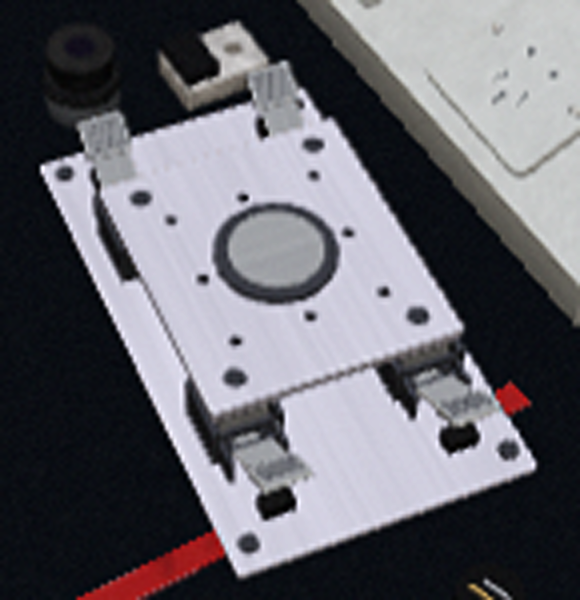

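Dots in the top crop: BL (262,131), BR (466,215), FL (194,292), FR (400,378). All four tabs are standing up.

Run:
```python
from h import *
z=np.load('top1.npz');g=cv2.cvtColor(z['p'],cv2.COLOR_RGB2GRAY).astype(float);d=z['d']
pts=np.float64([[262,131],[466,215],[194,292],[400,378],[332,254]])/4-.375+[260,140]
out=[]
for i,p in enumerate(pts):
    r=5
    if i<4:
        x,y=np.round(p).astype(int);w=g[y-3:y+4,x-3:x+4];m=np.clip(np.percentile(w,80)-w-20,0,None)
        yy,xx=np.mgrid[y-3:y+4,x-3:x+4];p=np.array([(m*xx).sum(),(m*yy).sum()])/m.sum()
    out.append(p)
P=ray('top',out,.044);P[4]=ray('top',out[4],.049)
names=['BL','BR','FL','FR','seat']
for n,a,b in zip(names,out,P):print(n,a.round(1),b.round(4))
c=P[:4].mean(0);print('c',c)
ux=(P[0]+P[1]-P[2]-P[3]);uy=(P[0]+P[2]-P[1]-P[3]);print(np.degrees(np.arctan2(ux[1],ux[0])),np.degrees(np.arctan2(-uy[0],uy[1])),np.linalg.norm(ux)/2,np.linalg.norm(uy)/2)
# scene check
S=np.float64([[313,145],[418,316],[141,198],[236,377]])/4-.375+[275,165]
print('scene',ray('scene',S,.044).round(4))
# obstacle heights (depth) from top
c=ctrl.get_calibration('top');E=c['extrinsics']
for nm,q in dict(strip=(350,120),stripedge=(390,150),plate=(343,185),knob=(285,105),loupe=(262,189),gb=(280,157),case=(500,160),desk=(300,260)).items():
    u=cv2.undistortPoints(np.float64([[q]]),c['mtx'],c['dist_coeffs'])[0,0];D=d[q[1],q[0]]
    print(nm,(E[:3,:3].T@(np.r_[u*D,D]-E[:3,3])).round(3))
```

```text
BL [325.2 172.4] [ 0.5361 -0.2245  0.044 ]
BR [376.2 193.5] [ 0.4933 -0.3324  0.044 ]
FL [308.2 212.5] [ 0.4507 -0.1905  0.044 ]
FR [359.4 234. ] [ 0.4078 -0.2983  0.044 ]
seat [342.6 203.1] [ 0.4715 -0.262   0.049 ]
c [ 0.47199052 -0.26145854  0.044     ]
-21.719199497822082 -21.672528130793633 0.09199822838240115 0.11604573016984814
scene [[ 0.5347 -0.2244  0.044 ]
 [ 0.4919 -0.3323  0.044 ]
 [ 0.4495 -0.1903  0.044 ]
 [ 0.4071 -0.2983  0.044 ]]
strip [ 0.645 -0.274  0.061]
stripedge [ 0.588 -0.362  0.037]
plate [ 0.51  -0.263  0.044]
knob [ 0.666 -0.14   0.095]
loupe [ 0.499 -0.092  0.039]
gb [ 0.574 -0.125  0.001]
case [ 0.562 -0.578  0.091]
desk [ 0.35  -0.174  0.004]
```

Run:
```python
from h import *
H=np.zeros((100,120))  # x -0.2..0.8, y 0.8..-0.4 1cm
for n in ['top','scene']:
    d=np.load(n+'1.npz')['d'];c=ctrl.get_calibration(n);E=c['extrinsics']
    v,u=np.mgrid[:400,:640];m=d>0
    q=cv2.undistortPoints(np.float64(np.c_[u[m],v[m]])[:,None],c['mtx'],c['dist_coeffs'])[:,0]
    D=d[m];X=(np.c_[q*D[:,None],D]-E[:3,3])@E[:3,:3]
    i=np.floor((X[:,0]+.2)*100).astype(int);j=np.floor((.8-X[:,1])*100).astype(int)
    k=(i>=0)&(i<100)&(j>=0)&(j<120);np.maximum.at(H,(i[k],j[k]),X[k,2])
print('proj start',proj('top',[[.199,.592,.23]]),proj('scene',[[.199,.592,.23]]))
for a in range(98,0,-3):
    print('%5.2f '%((a)/100-.2)+' '.join('%2d'%round(100*H[max(a-1,0):a+2,b:b+3].max()) for b in range(0,120,3)))
print('y: '+' '.join('%3d'%(80-b) for b in range(0,120,3)))
p,d=ctrl.grab_frame('wrist');cv2.imwrite('pics/w1.png',p[:,:,::-1])
```

```text
proj start [[-127.50202457  336.98487058]] [[-10.81042091  29.66629752]]
 0.78  0  0  0  0  7  7  7  0  0  0  1  1  1  2  2  1  1  1  1  6  7  8  8  8 25 29 30 32 33 33  0  0  0  0  0  0  0  0  0  0
 0.75  0  0  6  7  7  7  7  0  0  1  1  1  1  1  1  1  1  1  6  6  6  7  7  8  8  8  8  8 34 35 37 39 40  0  0  0  0  0  0  0
 0.72  0  7  7  7  7  7  0  0  0  1  1  1  1  1  1  1  1  1  6  7  6  6  6  6  6  7  9  9  8  8  8  8 40 42 44 45 46  0  0  0
 0.69  0  7  8  7  7  7  7  0  0  1  1  1  1  1  1  1  1  1  1  6  6  3  4  6  6  6 10  9  6  7  9  9  8  8  8  8 47 49 51 53
 0.66  0  8  9  7  7  7  7  0  0  1  1  1  1  1  1  1  1  1  1  1  2  2  2  6  6  5  4  5  5  6  9 10  7  7  7  8  8  8  8 52
 0.63  0  6 10  7  7  7  7  0  0  1  1  1  1  1  1  1  1  1  1  1  2  2  2  5  5  3  1  1  3  4  5  9  5  5  6  7  7  7  7  7
 0.60 10 11 11  7  7  7  7  0  0  0  0  1  1  1  1  1  1  1  1  1  1  1  0  1  1  1  1  1  1  1  2  1  4  4  5  5  5  5  6  6
 0.57  9  9  7  7  7  7  7  0  0  1  0  1  0  0  0  0  1  3  2  1  1  1  1  1  1  1  1  1  1  1  3  2  5  1  1  1  3  4  4  4
 0.54  7  7  7  7  
[... 2593 characters left out ...]
  2  1  0  0  1  0  0  0  0  0  0
-0.09  0  0  0  0  0  0  0  0  0  0  0  0  0  0  0  0  0  0  0  0  0  0  0  0  0  2  2 10  3  2  1  0  0  0  0  0  0  0  0  0
-0.12  0  0  0  0  0  0  0  0  0  0  0  0  0  0  0  0  0  0  0  0  0  0  0  0  0  0  1  2  0  0  0  0  0  0  0  0  0  0  0  0
-0.15  0  0  0  0  0  0  0  0  0  0  0  0  0  0  0  0  0  0  0  0  0  0  0  0  0  0  0  0  0  0  0  0  0  0  0  0  0  0  0  0
-0.18  0  0  0  0  0  0  0  0  0  0  0  0  0  0  0  0  0  0  0  0  0  0  0  0  0  0  0  0  0  0  0  0  0  0  0  0  0  0  0  0
y:  80  77  74  71  68  65  62  59  56  53  50  47  44  41  38  35  32  29  26  23  20  17  14  11   8   5   2  -1  -4  -7 -10 -13 -16 -19 -22 -25 -28 -31 -34 -37
```

View pics/w1.png

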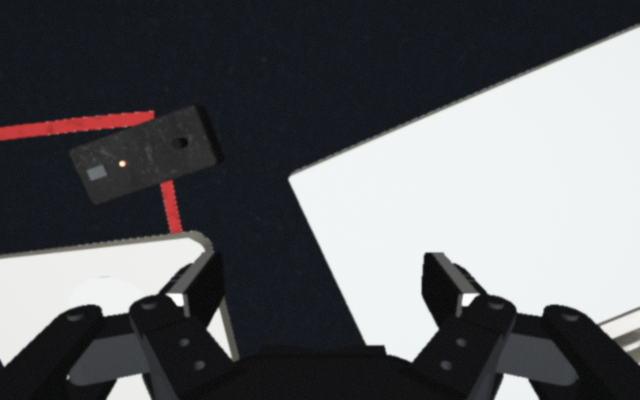

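Measured: plate centre is about (0.4715, -0.2615), yaw -21.7°; both views agree to within 1.5 mm. The microscope (up to about 0.43 m) stands between the tool and the plate, so I'll rise first and shut the fingers on the way.

Request:
step_arm --rows '[{"dz":-6,"gripper":1},{"dz":-12,"gripper":1},{"dz":-18,"gripper":1},{"dz":-24,"gripper":1},{"dz":-30,"gripper":1}]'

```text
validation failed for argument at $.ro...
```

Request:
step_arm --rows '[{"dx":0,"dy":0,"dz":-6,"twist":0,"gripper":1},{"dx":0,"dy":0,"dz":-12,"twist":0,"gripper":1},{"dx":0,"dy":0,"dz":-18,"twist":0,"gripper":1},{"dx":0,"dy":0,"dz":-24,"twist":0,"gripper":1},{"dx":0,"dy":0,"dz":-30,"twist":0,"gripper":1}]'

```text
clock: 0.78
position: [0.1993, 0.592, 0.5328]
tcp_rot: [0.812, 0.583, -0.0, 0.0]
ft_force: [-0.1, 0.1, -0.9]
grip_width: 0.002
```

Request:
step_arm --rows '[{"dx":-3,"dy":5.2,"dz":0,"twist":0,"gripper":1},{"dx":-6,"dy":10.4,"dz":0,"twist":0,"gripper":1},{"dx":-9,"dy":15.6,"dz":0,"twist":0,"gripper":1},{"dx":-12,"dy":20.8,"dz":0,"twist":0,"gripper":1},{"dx":-15,"dy":26,"dz":0,"twist":0,"gripper":1}]'

```text
clock: 1.4
position: [0.3989, 0.3656, 0.5309]
tcp_rot: [0.812, 0.584, -0.0, 0.0]
ft_force: [1.1, 1.1, -0.2]
grip_width: -0.003
```

Request:
step_arm --rows '[{"dx":-5.2,"dy":3,"dz":0,"twist":0,"gripper":1},{"dx":-10.4,"dy":6,"dz":0,"twist":0,"gripper":1},{"dx":-15.6,"dy":9,"dz":0,"twist":0,"gripper":1},{"dx":-20.8,"dy":12,"dz":0,"twist":0,"gripper":1},{"dx":-26,"dy":15,"dz":0,"twist":0,"gripper":1}]'

```text
clock: 2.02
position: [0.457, 0.0711, 0.5311]
tcp_rot: [0.812, 0.584, 0.0, 0.0]
ft_force: [1.6, 0.4, -0.2]
grip_width: 0.002
```

Request:
step_arm --rows '[{"dx":-5,"dy":1.5,"dz":3,"twist":3,"gripper":1},{"dx":-10,"dy":3,"dz":6,"twist":3,"gripper":1},{"dx":-15,"dy":4.5,"dz":9,"twist":3,"gripper":1},{"dx":-20,"dy":6,"dz":12,"twist":3,"gripper":1},{"dx":-25,"dy":7.7,"dz":15,"twist":3,"gripper":1}]'

```text
clock: 2.65
position: [0.4498, -0.1901, 0.3802]
tcp_rot: [0.827, 0.562, 0.0, 0.0]
ft_force: [0.4, -0.8, 0.8]
grip_width: 0.002
```

```bash
cat >> h.py <<'E'
from scipy.spatial.transform import Rotation as Ro
C=np.array([.4715,-.2615]);YAW=np.radians(-21.7)
EX=np.array([np.cos(YAW),np.sin(YAW)]);EY=np.array([-EX[1],EX[0]])
def pt(a,b): return C+a*EX+b*EY
def togo(w):
    s=ctrl.get_state();R=Ro.from_quat(s['tcp_rot']).as_matrix()
    print('t',round(s['clock'],2),'pos',s['position'].round(4),'F',s['ft_force'].round(2),'yaw toolx',np.degrees(np.arctan2(R[1,0],R[0,0])).round(2))
    return (R.T@(np.array(w)-s['position'])*100).round(2)
E
python3 - <<'E'
from h import *
for n,(a,b) in dict(FL=(-.046,.058),FR=(-.046,-.058),BL=(.046,.058),BR=(.046,-.058)).items():
    print(n,togo([*pt(a,b),.05]),pt(a,b))
E
```

```text
t 2.65 pos [ 0.4498 -0.1901  0.3802] F [ 0.42 -0.85  0.81] yaw toolx 68.38
FL [-0.04  0.04 33.02] [ 0.45020521 -0.19060196]
t 2.65 pos [ 0.4498 -0.1901  0.3802] F [ 0.42 -0.85  0.81] yaw toolx 68.38
FR [-1.164e+01  3.000e-02  3.302e+01] [ 0.40731459 -0.29838134]
t 2.65 pos [ 0.4498 -0.1901  0.3802] F [ 0.42 -0.85  0.81] yaw toolx 68.38
BL [-0.05  9.24 33.02] [ 0.53568541 -0.22461866]
t 2.65 pos [ 0.4498 -0.1901  0.3802] F [ 0.42 -0.85  0.81] yaw toolx 68.38
BR [-11.65   9.23  33.02] [ 0.49279479 -0.33239804]
```

Request:
step_arm --rows '[{"dx":0,"dy":0,"dz":6.2,"twist":0,"gripper":1},{"dx":0,"dy":0,"dz":12.4,"twist":0,"gripper":1},{"dx":0,"dy":0,"dz":18.6,"twist":0,"gripper":1},{"dx":0,"dy":0,"dz":24.8,"twist":0,"gripper":1},{"dx":0,"dy":0,"dz":30,"twist":0,"gripper":1}]'

```text
clock: 3.28
position: [0.4492, -0.1879, 0.0787]
tcp_rot: [0.827, 0.562, -0.0, -0.001]
ft_force: [0.5, 0.2, -0.4]
grip_width: 0.001
```

Request:
step_arm --rows '[{"dx":0,"dy":0,"dz":2,"twist":0,"gripper":1},{"dx":0,"dy":0,"dz":2.5,"twist":0,"gripper":1},{"dx":0,"dy":0,"dz":2.5,"twist":0,"gripper":1},{"dx":0,"dy":0,"dz":2.5,"twist":0,"gripper":1}]'

```text
clock: 3.78
position: [0.4517, -0.1893, 0.0579]
tcp_rot: [0.827, 0.562, 0.001, 0.002]
ft_force: [0.9, 0.6, 0.2]
grip_width: 0.0
```

Run:
```python
from h import *
print(togo([*pt(-.046,.058),.044]))
for n in ['scene','wrist']:
    p,d=ctrl.grab_frame(n)
    if n=='scene': p=cv2.resize(p[150:320,260:430],None,fx=3,fy=3,interpolation=cv2.INTER_CUBIC)
    cv2.imwrite(f'pics/{n}2.png',p[:,:,::-1])
```

```text
t 3.77 pos [ 0.4517 -0.1893  0.0579] F [0.85 0.6  0.23] yaw toolx 68.39
[-0.17 -0.1   1.39]
```

View pics/scene2.png

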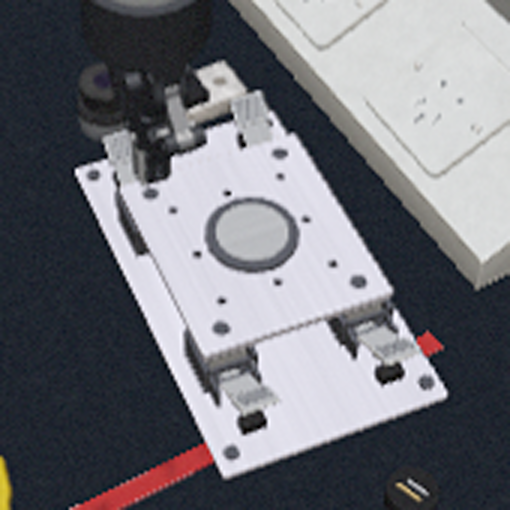

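View pics/wrist2.png

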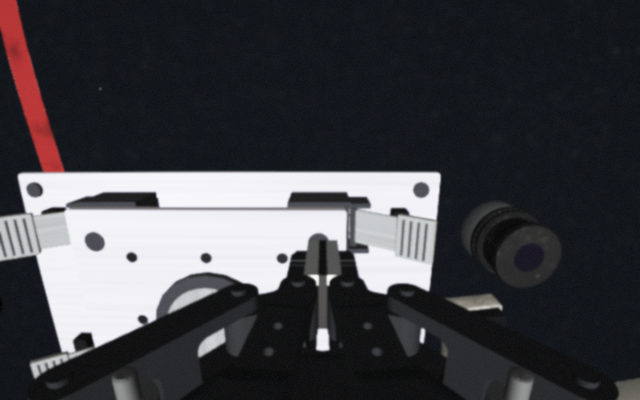

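The tips are above the FL dot, at about (318,240) in the wrist view, and nothing is in the way. Now I'll press gently.

Request:
step_arm --rows '[{"dx":0,"dy":0,"dz":0.5,"twist":0,"gripper":1},{"dx":0,"dy":0,"dz":0.8,"twist":0,"gripper":1},{"dx":0,"dy":0,"dz":1.0,"twist":0,"gripper":1},{"dx":0,"dy":0,"dz":1.0,"twist":0,"gripper":1}]'

```text
clock: 4.38
position: [0.4501, -0.1884, 0.0459]
tcp_rot: [0.827, 0.562, -0.0, -0.0]
ft_force: [0.9, -1.1, -0.2]
grip_width: 0.001
```

Run:
```python
from h import *
print(togo([*pt(-.046,.058),.044]))
```

```text
t 4.38 pos [ 0.4501 -0.1884  0.0459] F [ 0.86 -1.07 -0.16] yaw toolx 68.39
[-0.2   0.1   0.19]
```

Request:
step_arm --rows '[{"dx":0,"dy":0,"dz":0.1,"twist":0,"gripper":1},{"dx":0,"dy":0,"dz":0.1,"twist":0,"gripper":1}]'

```text
clock: 4.62
position: [0.4504, -0.1886, 0.0453]
tcp_rot: [0.827, 0.562, -0.0, -0.0]
ft_force: [0.5, -0.6, -0.3]
grip_width: 0.003
```

Request:
step_arm --rows '[{"dx":0,"dy":0,"dz":0.1,"twist":0,"gripper":1},{"dx":0,"dy":0,"dz":0.1,"twist":0,"gripper":1}]'

```text
clock: 4.88
position: [0.4503, -0.1885, 0.0442]
tcp_rot: [0.827, 0.562, -0.0, -0.0]
ft_force: [-0.8, -0.3, 0.2]
grip_width: 0.001
```

Request:
step_arm --rows '[{"dx":0,"dy":0,"dz":0.1,"twist":0,"gripper":1},{"dx":0,"dy":0,"dz":0.1,"twist":0,"gripper":1}]'

```text
clock: 5.12
position: [0.4504, -0.1886, 0.044]
tcp_rot: [0.827, 0.562, -0.0, -0.0]
ft_force: [-1.9, 0.9, 4.3]
grip_width: -0.006
```

Request:
step_arm --rows '[{"dx":0,"dy":0,"dz":0.1,"twist":0,"gripper":1},{"dx":0,"dy":0,"dz":0.1,"twist":0,"gripper":1}]'

```text
clock: 5.38
position: [0.4505, -0.1886, 0.044]
tcp_rot: [0.827, 0.562, -0.0, -0.0]
ft_force: [-5.2, 2.1, 11.4]
grip_width: 0.0
```

FL stands firm: 11 N with the tip still at z 0.0440. Next is FR.

Request:
step_arm --rows '[{"dx":0,"dy":0,"dz":-1.5,"twist":0,"gripper":1},{"dx":-5.8,"dy":0,"dz":-1.5,"twist":0,"gripper":1},{"dx":-11.7,"dy":0,"dz":-1.5,"twist":0,"gripper":1},{"dx":-11.7,"dy":0,"dz":-1.0,"twist":0,"gripper":1},{"dx":-11.7,"dy":0,"dz":-0.4,"twist":0,"gripper":1}]'

```text
clock: 6.0
position: [0.4073, -0.2973, 0.0463]
tcp_rot: [0.827, 0.562, 0.0, -0.0]
ft_force: [0.2, 0.1, -0.1]
grip_width: 0.004
```

Run:
```python
from h import *
print(togo([*pt(-.046,-.058),.044]))
```

```text
t 6.0 pos [ 0.4073 -0.2973  0.0463] F [ 0.16  0.1  -0.1 ] yaw toolx 68.32
[-0.1   0.05  0.23]
```

Request:
step_arm --rows '[{"dx":0,"dy":0,"dz":0.1,"twist":0,"gripper":1},{"dx":0,"dy":0,"dz":0.2,"twist":0,"gripper":1},{"dx":0,"dy":0,"dz":0.2,"twist":0,"gripper":1}]'

```text
clock: 6.38
position: [0.4077, -0.2966, 0.0443]
tcp_rot: [0.827, 0.563, 0.0, 0.0]
ft_force: [-0.3, -0.2, 0.1]
grip_width: 0.002
```

Request:
step_arm --rows '[{"dx":0,"dy":0,"dz":0.1,"twist":0,"gripper":1},{"dx":0,"dy":0,"dz":0.1,"twist":0,"gripper":1}]'

```text
clock: 6.62
position: [0.4077, -0.297, 0.044]
tcp_rot: [0.827, 0.562, 0.0, -0.0]
ft_force: [-0.2, 2.2, 5.4]
grip_width: 0.001
```

Request:
step_arm --rows '[{"dx":0,"dy":0,"dz":0.1,"twist":0,"gripper":1},{"dx":0,"dy":0,"dz":0.1,"twist":0,"gripper":1}]'

```text
clock: 6.88
position: [0.4078, -0.297, 0.044]
tcp_rot: [0.827, 0.562, 0.0, -0.0]
ft_force: [-1.9, 5.1, 11.3]
grip_width: 0.001
```

FR is firm too: 11 N at z 0.0440. Next is BR.

Request:
step_arm --rows '[{"dx":0,"dy":0,"dz":-1.5,"twist":0,"gripper":1},{"dx":0,"dy":4.6,"dz":-1.5,"twist":0,"gripper":1},{"dx":-0.1,"dy":9.2,"dz":-1.5,"twist":0,"gripper":1},{"dx":-0.1,"dy":9.2,"dz":-1.0,"twist":0,"gripper":1},{"dx":-0.1,"dy":9.2,"dz":-0.4,"twist":0,"gripper":1}]'

```text
clock: 7.5
position: [0.4919, -0.3318, 0.0459]
tcp_rot: [0.827, 0.562, -0.0, -0.0]
ft_force: [-0.1, 0.8, -0.9]
grip_width: 0.001
```

Run:
```python
from h import *
print(togo([*pt(.046,-.058),.044]))
```

```text
t 7.5 pos [ 0.4919 -0.3318  0.0459] F [-0.13  0.79 -0.89] yaw toolx 68.41
[-0.03  0.11  0.19]
```

Request:
step_arm --rows '[{"dx":0,"dy":0,"dz":0.1,"twist":0,"gripper":1},{"dx":0,"dy":0,"dz":0.2,"twist":0,"gripper":1},{"dx":0,"dy":0,"dz":0.2,"twist":0,"gripper":1}]'

```text
clock: 7.88
position: [0.492, -0.332, 0.0444]
tcp_rot: [0.827, 0.562, 0.0, 0.0]
ft_force: [0.1, 0.4, -0.2]
grip_width: 0.003
```

Request:
step_arm --rows '[{"dx":0,"dy":0,"dz":0.1,"twist":0,"gripper":1},{"dx":0,"dy":0,"dz":0.1,"twist":0,"gripper":1}]'

```text
clock: 8.12
position: [0.4925, -0.3323, 0.0441]
tcp_rot: [0.827, 0.562, -0.0, 0.0]
ft_force: [-2.3, 1.2, 5.2]
grip_width: 0.004
```

Request:
step_arm --rows '[{"dx":0,"dy":0,"dz":0.1,"twist":0,"gripper":1},{"dx":0,"dy":0,"dz":0.1,"twist":0,"gripper":1}]'

```text
clock: 8.38
position: [0.4925, -0.3324, 0.044]
tcp_rot: [0.827, 0.562, -0.0, -0.0]
ft_force: [-5.5, 2.3, 10.7]
grip_width: -0.003
```

BR is firm as well. Now I'll check BL.

Request:
step_arm --rows '[{"dx":0,"dy":0,"dz":-1.5,"twist":0,"gripper":1},{"dx":5.8,"dy":0,"dz":-1.5,"twist":0,"gripper":1},{"dx":11.6,"dy":0,"dz":-1.5,"twist":0,"gripper":1},{"dx":11.6,"dy":0,"dz":-1.0,"twist":0,"gripper":1},{"dx":11.6,"dy":0,"dz":-0.4,"twist":0,"gripper":1}]'

```text
clock: 9.0
position: [0.5356, -0.2246, 0.0465]
tcp_rot: [0.827, 0.562, 0.0, 0.001]
ft_force: [-0.7, 0.7, 0.1]
grip_width: -0.002
```

Run:
```python
from h import *
print(togo([*pt(.046,.058),.044]))
```

```text
t 9.0 pos [ 0.5356 -0.2246  0.0465] F [-0.75  0.67  0.12] yaw toolx 68.45
[-0.    0.01  0.25]
```

Request:
step_arm --rows '[{"dx":0,"dy":0,"dz":0.1,"twist":0,"gripper":1},{"dx":0,"dy":0,"dz":0.2,"twist":0,"gripper":1},{"dx":0,"dy":0,"dz":0.2,"twist":0,"gripper":1}]'

```text
clock: 9.38
position: [0.535, -0.2252, 0.0443]
tcp_rot: [0.828, 0.561, 0.0, 0.0]
ft_force: [0.3, 0.3, 0.2]
grip_width: 0.001
```

Request:
step_arm --rows '[{"dx":0,"dy":0,"dz":0.1,"twist":0,"gripper":1},{"dx":0,"dy":0,"dz":0.1,"twist":0,"gripper":1}]'

```text
clock: 9.62
position: [0.5353, -0.2249, 0.0437]
tcp_rot: [0.827, 0.562, -0.0, 0.0]
ft_force: [-1.2, 0.0, 1.6]
grip_width: -0.001
```

Request:
step_arm --rows '[{"dx":0,"dy":0,"dz":0.1,"twist":0,"gripper":1},{"dx":0,"dy":0,"dz":0.1,"twist":0,"gripper":1}]'

```text
clock: 9.88
position: [0.5355, -0.2247, 0.0427]
tcp_rot: [0.827, 0.562, 0.0, 0.001]
ft_force: [-1.0, -0.7, 1.6]
grip_width: -0.006
```

Request:
step_arm --rows '[{"dx":0,"dy":0,"dz":0.1,"twist":0,"gripper":1},{"dx":0,"dy":0,"dz":0.1,"twist":0,"gripper":1}]'

```text
clock: 10.12
position: [0.5357, -0.2246, 0.0418]
tcp_rot: [0.827, 0.562, 0.0, 0.001]
ft_force: [-0.2, -0.6, 3.4]
grip_width: 0.003
```

BL gives: it sank over 2 mm at 1.6–3.4 N. That makes the back left tab the one to press, so I'll lift and check its pad position in the image.

Request:
step_arm --rows '[{"dx":0,"dy":0,"dz":-1.0,"twist":0,"gripper":1},{"dx":0,"dy":0,"dz":-2.5,"twist":0,"gripper":1},{"dx":5.3,"dy":0,"dz":-2.5,"twist":0,"gripper":1},{"dx":5.3,"dy":0,"dz":-2.5,"twist":0,"gripper":1}]'

```text
clock: 10.62
position: [0.5555, -0.1724, 0.0672]
tcp_rot: [0.826, 0.563, 0.001, -0.0]
ft_force: [-0.5, 0.2, 0.8]
grip_width: 0.001
```

Run:
```python
from h import *
print(togo([*pt(.046,.111),.04]))
def loc(w):
    q=w[:2]-C;return (q@EX,q@EY)
T=np.float64([[175,98],[550,252],[114,255],[486,410]])/4-.375+[260,140]
for w in ray('top',T,.040): print(np.round(loc(w),4))
p,d=ctrl.grab_frame('scene')
cv2.imwrite('pics/scene3.png',cv2.resize(p[150:320,260:430,::-1],None,fx=3,fy=3,interpolation=cv2.INTER_CUBIC))
p,d=ctrl.grab_frame('wrist');cv2.imwrite('pics/wrist3.png',p[:,:,::-1])
```

```text
t 10.62 pos [ 0.5555 -0.1724  0.0672] F [-0.53  0.19  0.78] yaw toolx 68.58
[-0.29  0.09  2.72]
[0.0453 0.1077]
[ 0.0464 -0.1062]
[-0.0439  0.1049]
[-0.0435 -0.1065]
```

View pics/scene3.png

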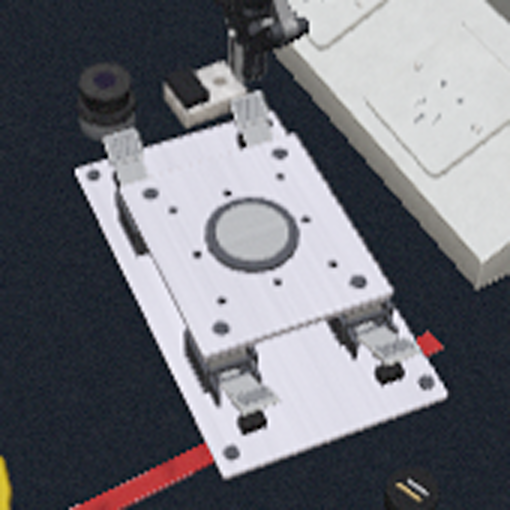

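View pics/wrist3.png

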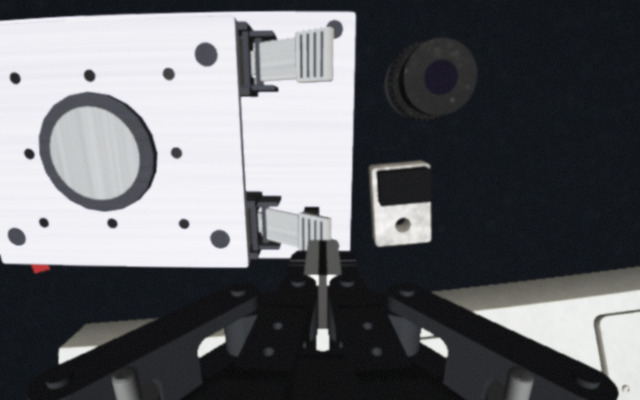

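The BL pad measures (0.045, 0.108) in the plate frame, and the tip is about 5 mm outboard of it. I'll press there with a small correction inward.

Request:
step_arm --rows '[{"dx":-0.3,"dy":0,"dz":1.0,"twist":0,"gripper":1},{"dx":-0.3,"dy":0,"dz":2.0,"twist":0,"gripper":1},{"dx":-0.3,"dy":0,"dz":2.5,"twist":0,"gripper":1},{"dx":-0.3,"dy":0,"dz":2.5,"twist":0,"gripper":1}]'

```text
clock: 11.22
position: [0.5532, -0.1782, 0.0408]
tcp_rot: [0.827, 0.562, -0.0, -0.0]
ft_force: [-0.8, -0.7, 0.9]
grip_width: -0.0
```

Run:
```python
from h import *
print(togo([*pt(.046,.111),.0205]))
```

```text
t 11.22 pos [ 0.5532 -0.1782  0.0408] F [-0.77 -0.66  0.85] yaw toolx 68.35
[0.34 0.09 2.03]
```

Request:
step_arm --rows '[{"dx":0,"dy":0,"dz":0.3,"twist":0,"gripper":1},{"dx":0,"dy":0,"dz":0.6,"twist":0,"gripper":1},{"dx":0,"dy":0,"dz":0.6,"twist":0,"gripper":1}]'

```text
clock: 11.6
position: [0.5542, -0.1779, 0.0358]
tcp_rot: [0.827, 0.562, 0.001, 0.0]
ft_force: [0.4, 0.8, 4.8]
grip_width: -0.0
```

Request:
step_arm --rows '[{"dx":0,"dy":0,"dz":0.3,"twist":0,"gripper":1},{"dx":0,"dy":0,"dz":0.6,"twist":0,"gripper":1},{"dx":0,"dy":0,"dz":0.6,"twist":0,"gripper":1}]'

```text
clock: 11.98
position: [0.5547, -0.1778, 0.03]
tcp_rot: [0.827, 0.562, 0.001, 0.001]
ft_force: [1.2, 1.8, 3.8]
grip_width: -0.001
```

Request:
step_arm --rows '[{"dx":0.1,"dy":0,"dz":0.3,"twist":0,"gripper":1},{"dx":0.2,"dy":0,"dz":0.6,"twist":0,"gripper":1},{"dx":0.2,"dy":0,"dz":0.6,"twist":0,"gripper":1}]'

```text
clock: 12.35
position: [0.5552, -0.1764, 0.0238]
tcp_rot: [0.827, 0.562, 0.0, 0.001]
ft_force: [0.0, -0.3, 3.7]
grip_width: 0.004
```

Request:
step_arm --rows '[{"dx":0.0,"dy":0,"dz":0.2,"twist":0,"gripper":1},{"dx":0.0,"dy":0,"dz":0.4,"twist":0,"gripper":1},{"dx":0.0,"dy":0,"dz":0.4,"twist":0,"gripper":1}]'

```text
clock: 12.72
position: [0.5553, -0.1763, 0.0204]
tcp_rot: [0.827, 0.562, 0.001, 0.001]
ft_force: [0.3, 1.1, 7.0]
grip_width: -0.003
```

Request:
step_arm --rows '[{"dx":0.0,"dy":0,"dz":0.1,"twist":0,"gripper":1},{"dx":0.0,"dy":0,"dz":0.2,"twist":0,"gripper":1},{"dx":0.0,"dy":0,"dz":0.2,"twist":0,"gripper":1}]'

```text
clock: 13.1
position: [0.5554, -0.1763, 0.0202]
tcp_rot: [0.827, 0.562, 0.0, 0.0]
ft_force: [-2.8, 2.5, 17.1]
grip_width: -0.0
```

Request:
step_arm --rows '[{"dx":0.0,"dy":0,"dz":0.1,"twist":0,"gripper":1},{"dx":0.0,"dy":0,"dz":0.1,"twist":0,"gripper":1}]'

```text
clock: 13.35
position: [0.5555, -0.1763, 0.02]
tcp_rot: [0.827, 0.562, 0.0, 0.0]
ft_force: [-5.3, 4.3, 20.9]
grip_width: -0.0
```

The tab is at its stop (21 N, z 0.020). I'll lift, look, then recheck the BL corner.

Request:
step_arm --rows '[{"dx":0,"dy":0,"dz":-1,"twist":0,"gripper":1},{"dx":0,"dy":0,"dz":-4.2,"twist":0,"gripper":1},{"dx":-5.2,"dy":0,"dz":-4.2,"twist":0,"gripper":1},{"dx":-5.2,"dy":0,"dz":-3.2,"twist":0,"gripper":1},{"dx":-5.2,"dy":0,"dz":-3.2,"twist":0,"gripper":1}]'

```text
clock: 13.98
position: [0.533, -0.2233, 0.0461]
tcp_rot: [0.827, 0.562, -0.001, -0.002]
ft_force: [0.0, -0.0, -0.9]
grip_width: 0.001
```

Run:
```python
from h import *
print(togo([*pt(.046,.058),.044]))
```

```text
t 13.97 pos [ 0.533  -0.2233  0.0461] F [ 0.04 -0.   -0.94] yaw toolx 68.33
[-0.02  0.3   0.21]
```

Request:
step_arm --rows '[{"dx":0,"dy":0.1,"dz":0.2,"twist":0,"gripper":1},{"dx":0,"dy":0.1,"dz":0.3,"twist":0,"gripper":1},{"dx":0,"dy":0.1,"dz":0.3,"twist":0,"gripper":1}]'

```text
clock: 14.35
position: [0.5362, -0.2241, 0.0451]
tcp_rot: [0.827, 0.562, -0.0, -0.0]
ft_force: [0.0, -0.3, -0.2]
grip_width: -0.002
```

Request:
step_arm --rows '[{"dx":0,"dy":0,"dz":0.1,"twist":0,"gripper":1},{"dx":0,"dy":0,"dz":0.1,"twist":0,"gripper":1}]'

```text
clock: 14.6
position: [0.5361, -0.2246, 0.0443]
tcp_rot: [0.827, 0.562, -0.0, -0.0]
ft_force: [-0.9, -0.2, -0.4]
grip_width: 0.003
```

Request:
step_arm --rows '[{"dx":0,"dy":0,"dz":0.1,"twist":0,"gripper":1},{"dx":0,"dy":0,"dz":0.1,"twist":0,"gripper":1}]'

```text
clock: 14.85
position: [0.5363, -0.2247, 0.0441]
tcp_rot: [0.827, 0.562, 0.0, -0.0]
ft_force: [-0.8, 1.3, 5.0]
grip_width: 0.001
```

BL is now firm: 5 N at z 0.0441. I'll retreat upward and look.

Request:
step_arm --rows '[{"dx":0,"dy":0,"dz":-3,"twist":0,"gripper":1},{"dx":0,"dy":0,"dz":-9,"twist":0,"gripper":1},{"dx":-4,"dy":-4,"dz":-13,"twist":0,"gripper":1},{"dx":-8,"dy":-8,"dz":-16,"twist":0,"gripper":1},{"dx":-8,"dy":-8,"dz":-16,"twist":0,"gripper":1}]'

```text
clock: 15.48
position: [0.4314, -0.2716, 0.206]
tcp_rot: [0.828, 0.561, 0.0, 0.003]
ft_force: [-0.2, -0.4, 0.5]
grip_width: -0.001
```

Run:
```python
from h import *
print(togo([0.4,-.3,.2]))
p,d=ctrl.grab_frame('scene')
a=cv2.resize(p[165:315,275:420,::-1],None,fx=4,fy=4,interpolation=cv2.INTER_CUBIC);cv2.imwrite('pics/scene4.png',np.uint8(255*(a/255.)**1.5))
p,d=ctrl.grab_frame('wrist');cv2.imwrite('pics/wrist4.png',p[:,:,::-1])
```

```text
t 15.47 pos [ 0.4314 -0.2716  0.206 ] F [-0.17 -0.36  0.5 ] yaw toolx 68.22
[-3.8  -1.87  0.6 ]
```

View pics/scene4.png

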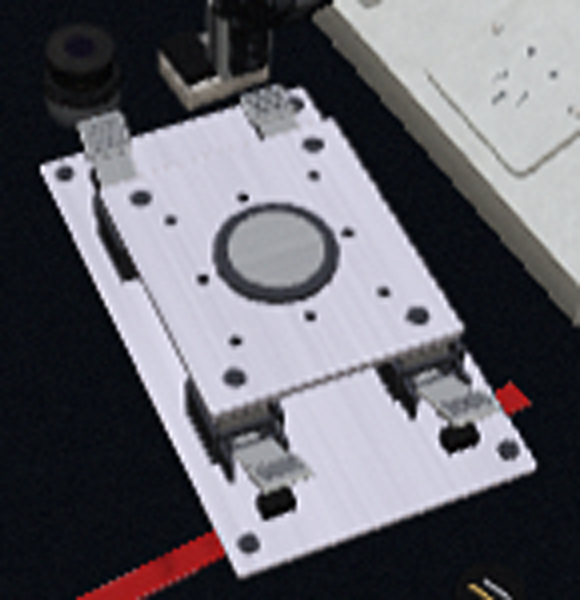

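View pics/wrist4.png

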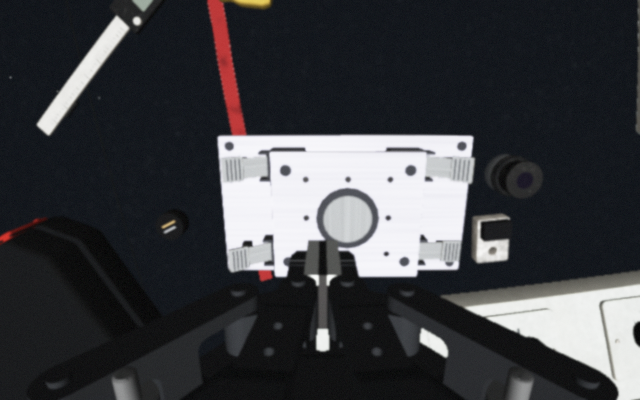

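In the scene crop the BL tab at (268,110) is flat and the other three still stand. The plate, loupe, gauge block and sample mount look unmoved. I'll hand in.

Run:
```python
from h import *
print(ctrl.finish_job())
```

```text
the job is handed in; nothing more can be done
None
```

The back left corner was the one that rocked. I pressed its shim tab flat, the corner is now firm, and I've handed the job in at about 15.6 s on the robot's clock.

- **Finding the corner:** I pressed with shut fingers in the order front left, front right, back right, back left. The first three held at z = 44.0 mm under about 11 N. Back left sank more than 2 mm under 1.6–3.4 N.
- **Pressing the tab:** The back left tab went down to its stop, with the tip at z = 20.0 mm under 21 N. That is a little over the 5–15 N you gave, because I pressed on to be sure it was seated.
- **Last checks:** Pressing the back left corner again, it held at 44.1 mm under 5 N. In the final pictures its tab is flat, the other three tabs still stand, and the plate and loose things look unmoved. The arm was clear above the plate when I handed in.
- **Not checked:** I judged "unmoved" by eye from the pictures and did not measure the plate's final position. I also did not press the other three corners again afterwards.

No check failed. The measured tip position was sometimes 1–3 mm off target while the arm was still settling. The first move call was refused because its rows left out some fields, and nothing moved.

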